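Load the stone-ball caddy and hold it up

TASK

In the stone workshop, set the blue and the white marble ball into the plywood carrying caddy while it stands on the bench, one in each bay, resting in the black rubber ring on the bay's floor; lower them in gently, without dropping them or pressing them down hard. Then take the caddy by the middle of its red grip bar, lift it straight up without tipping it, and finish still holding it steady and level, its underside at least 8 cm clear of the bench, both balls in their rings. Leave the rough dark grey ball, the bottle, the hammer and the chisel where they are.

Things in the scene. Friction and masses are not known exactly. Their poses are not given: they have to be found in the camera images.
- caddy: Loose open plywood caddy, about 0.4 kg, 240 mm (its x) by 150 mm (its y), walls 70 mm high, 7 mm thick, floor 6 mm. A centre board (8 mm thick, 66 mm high, along y) parts it into two open bays, each 109 (x) by 136 mm (y) inside; a red grip bar runs above the board. Origin: centre of the underside; x across the bar, y along it, z up. Stands with its x within 0.6 rad of world x.
- caddy_handle (a point): Centre of the red grip bar, 112 mm above the caddy's underside, axes as the caddy's. The bar is 18 mm wide (caddy x), 24 mm tall (its top 124 mm above the underside) and 150 mm long (caddy y), level, fixed to the caddy by a post at each end; 34 mm of open space between the bar and the centre board below it.
- caddy_seat_near (a point): Place of a ball's centre when it rests in the rubber ring of the bay on the caddy's -x side (the robot's side): 62 mm from the bar's midline, 34 mm above the caddy's underside. The ring is fixed to the bay's floor: 8 mm tall, 42 mm outside, 30 mm bore; a ball nests about 5 mm into it and centres itself.
- caddy_seat_far (a point): The same for the bay on the caddy's +x side, away from the robot. Either ball may go in either bay.
- ball_blue: The polished blue marble ball with darker veins, 50 mm diameter, about 0.18 kg, loose; origin at its centre, axes turn with it. It starts on a fixed black rubber ring stand (12 mm tall, 42 mm outside, 30 mm bore) on the bench, centre 32 mm above the bench. The blue, white and grey balls change places.
- ball_white: The polished white marble ball, 50 mm diameter, about 0.18 kg, loose, on a ring stand like the blue one's, centre 32 mm above the bench.
- ball_grey: The rough dark grey granite ball, 50 mm diameter, on a like ring stand. A bystander: to stay there.
- bottle: Bystander: standing green glass bottle, 60 mm diameter, 170 mm tall; origin centre of its underside.
- hammer: Bystander: hammer 240 mm long lying on the bench beyond the work; origin at the middle of its underside, its x along the handle towards the head.
- chisel: Bystander: steel stone chisel 200 mm long, 20 mm wide, 12 mm thick, lying on the bench; origin about the middle of its underside, x along it.
Not all that is in view belongs to the job. Several things have the shape of the ball_white; the one meant has the colours described above.

How it is judged:
By the outcome, as a careful person would: the job done as asked, in the order asked, and still so for the second after the job is handed in, while the arm keeps its last pose, push and grip.
It also fails if it takes over 72 s, if anything falls off the work surface, if the arm or the gripper's body presses on something with over 40 N, if the wrist force passes 120 N, or if a joint passes its speed limit or range.

ROBOT

A 6-joint arm with a two-finger parallel gripper is mounted at the origin on the work surface. World frame = base frame: x ahead of the robot, y to its left, z up, the work surface at z = 0. Lengths are in m, angles in rad, forces in N, time in s.
With the tool pointing down it reaches from about 0.275 to 0.75 m from the base axis. Payload 10.2 kg.
Tool frame: the origin (TCP) lies at the very end of the fingers, on their centre line; the grasp point (between the pads) lies 19 mm behind it; x points along the fingers, y is the direction in which the jaws open and shut, and the axes are right-handed (so a half turn about x gives the same grasp; the last joint's range is limited). The gripper opens to 88 mm and grips with 3 to 60 N. Pads are 18 mm wide; open, the fingers measure 123 mm over their backs; the gripper's body (75 mm by 187 mm) begins 45 mm behind the grasp point.
Start: joints at [1.066, 0.313, 1.498, -0, 1.331, -0.223], TCP at [0.146, 0.504, 0.205] pointing down, gripper open.
Joint ranges: [-2.94, 2.94], [-0.97, 2.17], [0.19, 2.56], [-1.23, 4.37], [0.02, 3.11], [-2.88, 2.88]. Speed limits (rad/s): [2.39, 2.39, 3.01, 3.14, 3.14, 3.14].

INTERFACE

Orientations are given as a rotation vector (axis times angle).
In Python, from workcell import env, viewer gives the robot as it stands.
- The arm moves only by the tool move_arm, never from a script. Its argument "steps" is a list that holds one entry, the list of rows, each a list of 7 numbers: the closure, from -1 (fully open) to 1 (shut), so that 0 is half open, then the shift along the tool's x, y, z in mm, then the turn, a rotation vector about the tool's x, y, z in degrees. A call has exactly 5 rows; each row shifts and turns the commanded pose from where the row before left it, along the tool's axes as they then stand; what a row does not reach is not made up. A row lasts 1/10 s, in which the tool goes at most 50 mm and 8.59 degrees, less where a joint would pass 70% of its speed; a pose out of reach is approached as far as the arm can. A call is refused whole if a number of a shift passes 50 or a number of a turn 8.59, either way. A call with a gripper value outside its range is refused whole. The fingers move at their own pace and stop on an object; "force" is the grip in N (left out, the last holds). Time passes only in rows, so rows that do not move let the fingers close, or fill a call up. It gives the time, the measured TCP pose, the force and the opening at its end, in the units of the state.
- env.get_state(): the state, without advancing time (a new reading comes with each control period).
- viewer.read_camera(name): name is "side" or "top"; returns the picture (384x512x3 uint8, red, green, blue); there is no depth.
- viewer.camera_params(name): a dict with "camera_matrix" (3x3 intrinsics, pixels), "T" (4x4, takes a point from camera to world coordinates). Camera axes: x right, y up, looking along -z (the intrinsics and any distortion apply to the point x, -y, -z); pixel columns grow to the right and rows downward; lengths in m; the calibration is good to about 2 mm. A picture is of the moment at which its call begins. camera_params takes no time and is no camera call.
- env.hand_in(): hands the job in, once; it reports no verdict.
The state is a dict: "time_s": time; "joints": joint angles; "dq": joint speeds; "joint_torque": joint torques, N m; "tcp_pos": TCP position; "ee_rot": TCP orientation; "wrist_force": force on the tool from outside, world axes, zero at the start; "torque": the same for the moment, N m; "finger_gap": finger opening in m.
Only numpy, scipy, OpenCV 4.12 (cv2) and the standard library are available. Lean on these libraries where they do the work, as an engineer would, in place of code of your own. Each camera call takes 0.05 s, during which the arm holds its last target. There are 200 camera calls.

## Working session

There is one attempt and no reset: what is moved stays moved. The work goes in short steps, Python scripts to look and compute and a tool call to move; the robot and the scene stay as the last step left them, time stands still between calls to the robot, and variables do not carry over. Pictures are saved under pics/ and viewed, about 8 in all and at most 12, crops included, and the job is handed in when it is done.

Besides the shell and the picture viewer there is one more tool, called after "Emit:" by a JSON object that holds its "method" and its "body", one argument or row to a line. move_arm: Moves the arm, as the interface text tells. Its arguments: {"type":"object","properties":{"steps":{"type":"array"},"force":{"type":"number"}},"required":["steps"]}

```bash
ls; mkdir -p pics; python3 - <<'E'
from workcell import env, viewer
import cv2, numpy as np
for n in("side","top"):
    im=viewer.read_camera(n); cv2.imwrite(f"pics/{n}0.png",im[:,:,::-1])
    p=viewer.camera_params(n); print(n,p)
s=env.get_state(); print(s)
a=cv2.imread("pics/side0.png");b=cv2.imread("pics/top0.png")
E
```

```text
pics
side {'camera_matrix': array([[360.97888867,   0.        , 252.04849222],
       [  0.        , 360.97888867, 189.2170039 ],
       [  0.        ,   0.        ,   1.        ]]), 'T': array([[ 0.93098016,  0.26569497, -0.250364  ,  0.26333082],
       [-0.36449614,  0.63806513, -0.67824439, -0.92542453],
       [-0.02045759,  0.72268878,  0.69087077,  0.99679827],
       [ 0.        ,  0.        ,  0.        ,  1.        ]])}
top {'camera_matrix': array([[367.36879325,   0.        , 253.2671937 ],
       [  0.        , 367.36879325, 194.04726261],
       [  0.        ,   0.        ,   1.        ]]), 'T': array([[-0.02526297,  0.99410565, -0.10543117,  0.48884849],
       [-0.99955344, -0.02680258, -0.0132116 , -0.06385307],
       [-0.01595955,  0.10505032,  0.99433884,  1.12386998],
       [ 0.        ,  0.        ,  0.        ,  1.        ]])}
{'time_s': 0.1, 'joints': array([ 1.06558680e+00,  3.13391164e-01,  1.49835916e+00,  2.08401999e-05,
        1.33098955e+00, -2.23409892e-01]), 'dq': array([ 1.89886913e-03, -1.51201339e-03, -5.09643038e-04, -5.58982373e-05,
       -1.80758890e-04, -2.59769726e-03]), 'joint_torque': array([ 1.73099266e-03, -4.02817011e+01, -2.52647227e+01,  6.94656232e-02,
        3.42188228e-02, -2.51348740e-05]), 'tcp_pos': array([0.14587902, 0.50406022, 0.20432053]), 'ee_rot': array([ 0.2203709 ,  1.55988256, -0.22204799]), 'wrist_force': array([-0.33118934,  0.67292932,  0.65327593]), 'torque': array([-2.59437160e-05, -3.47495636e-02,  1.22299460e-02]), 'finger_gap': 0.08821593495757092}
```

View pics/top0.png

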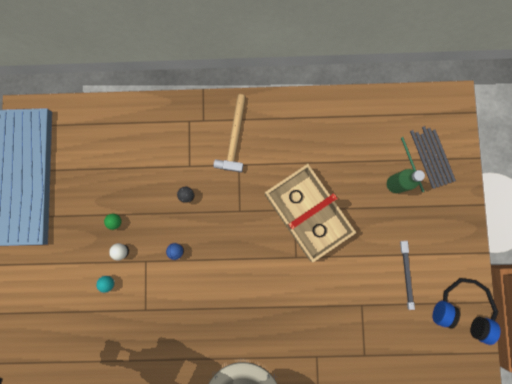

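View pics/side0.png

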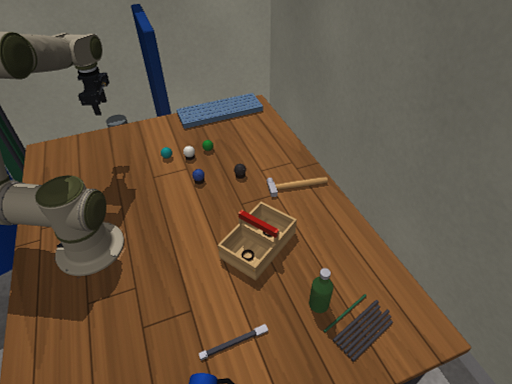

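The side and top views agree on the layout (top-view pixels):
- **Candidates for the white ball:** white (119,252), green (113,221) and teal (105,284) have the same shape. Only (119,252) is white, so that is the one meant.
- **Other balls:** blue is at (175,251) and dark grey at (186,195).
- **Caddy:** centred at about (311,212), with the red bar from (293,225) to (336,197) and the rings at (296,197) and (319,230).

Next I'll measure these and make one confirming crop.

```bash
cat > h.py <<'E'
import cv2, numpy as np
from workcell import env, viewer
P={n:viewer.camera_params(n) for n in("side","top")}
def ray(n,uv):
    K,T=P[n]["camera_matrix"],P[n]["T"]
    d=np.linalg.inv(K)@np.array([uv[0],uv[1],1.]); d=T[:3,:3]@(d*[1,-1,-1])
    return T[:3,3],d/np.linalg.norm(d)
def plane(n,uv,z):
    o,d=ray(n,uv); return o+d*(z-o[2])/d[2]
def proj(n,p):
    T=P[n]["T"]; c=T[:3,:3].T@(np.asarray(p)-T[:3,3]); c=P[n]["camera_matrix"]@(c*[1,-1,-1]); return c[:2]/c[2]
def tri(u,v):
    (o,d),(p,e)=ray("side",u),ray("top",v)
    t=np.linalg.lstsq(np.c_[d,-e],p-o,rcond=None)[0]; a,b=o+d*t[0],p+e*t[1]
    return (a+b)/2,np.linalg.norm(a-b)
def blob(im,f,win):
    h=cv2.cvtColor(im,cv2.COLOR_RGB2HSV).astype(int); m=f(h[...,0],h[...,1],h[...,2]).astype(np.uint8)
    w=np.zeros_like(m); x,y,r=win; w[y-r:y+r,x-r:x+r]=1; m=m*w
    cs=cv2.findContours(m,cv2.RETR_EXTERNAL,cv2.CHAIN_APPROX_NONE)[0]
    return max(cs,key=cv2.contourArea) if cs else None
E
python3 - <<'E'
from h import *
s=cv2.cvtColor(cv2.imread("pics/side0.png"),4);t=cv2.cvtColor(cv2.imread("pics/top0.png"),4)
F={"blue":(lambda h,a,v:(h>105)&(h<130)&(a>110),(198,176,16),(175,251,16)),
"white":(lambda h,a,v:(a<70)&(v>90),(189,152,11),(119,252,14)),
"green":(lambda h,a,v:(h>50)&(h<78)&(a>120),(208,145,11),(113,221,14)),
"teal":(lambda h,a,v:(h>78)&(h<105)&(a>120),(166,152,11),(105,284,14)),
"grey":(lambda h,a,v:(v<70),(240,170,14),(186,195,14))}
for k,(f,ws,wt) in F.items():
    c=[cv2.minEnclosingCircle(blob(i,f,w)) for i,w in((s,ws),(t,wt))]
    p,e=tri(c[0][0],c[1][0]); print(k,[np.round(x[0]+(x[1],),1) for x in c],p.round(4),round(e,4),plane("top",c[1][0],.032).round(4))
red=lambda h,a,v:((h<6)|(h>174))&(a>150)
for n,i,w in(("side",s,(260,224,30)),("top",t,(314,211,30))):
    r=cv2.minAreaRect(blob(i,red,w)); b=cv2.boxPoints(r); print(n,r); print(b.round(1),[plane(n,q,.124).round(4) for q in b],plane(n,r[0],.118).round(4))
cv2.imwrite("pics/c1.png",np.hstack([cv2.resize(t[160:310,90:240],(390,390),interpolation=2),cv2.resize(t[150:270,250:370],(390,390),interpolation=2)])[:,:,::-1])
E
```

```text
blue [array([197.8, 174.8,   5.9]), array([174.4, 251.2,   7.9])] [0.4412 0.1883 0.0293] 0.0003 [0.4415 0.1876 0.032 ]
white [array([188.5, 151. ,   5.6]), array([117.5, 251.5,   8.9])] [0.4447 0.3573 0.0296] 0.0003 [0.4446 0.3564 0.032 ]
green [array([207.3, 144.8,   5.2]), array([112.2, 221. ,   7.9])] [0.5356 0.3773 0.0228] 0.0002 [0.5351 0.3737 0.032 ]
teal [array([166. , 152.1,   5.2]), array([104.5, 283.5,   8.3])] [0.3518 0.3973 0.0227] 0.0006 [0.3527 0.3935 0.032 ]
grey [array([241. , 171.3,   8.3]), array([186.5, 194. ,   7.8])] [0.6132 0.1531 0.0182] 0.0032 [0.6102 0.1508 0.032 ]
side ((257.8662414550781, 223.24520874023438), (43.09669494628906, 9.01838207244873), 28.610462188720703)
[[236.8 216.9]
 [241.1 209. ]
 [278.9 229.6]
 [274.6 237.5]] [array([ 0.4866, -0.1705,  0.124 ]), array([ 0.5116, -0.1428,  0.124 ]), array([ 0.5907, -0.2711,  0.124 ]), array([ 0.5654, -0.2947,  0.124 ])] [ 0.5415 -0.2169  0.118 ]
top ((312.700439453125, 210.83396911621094), (6.644957065582275, 54.07864761352539), 55.561012268066406)
[[288.5 223.4]
 [333.1 192.8]
 [336.9 198.3]
 [292.3 228.9]] [array([ 0.5124, -0.1441,  0.124 ]), array([ 0.5924, -0.2685,  0.124 ]), array([ 0.5771, -0.278 ,  0.124 ]), array([ 0.4973, -0.1537,  0.124 ])] [ 0.545  -0.2117  0.118 ]
```

View pics/c1.png

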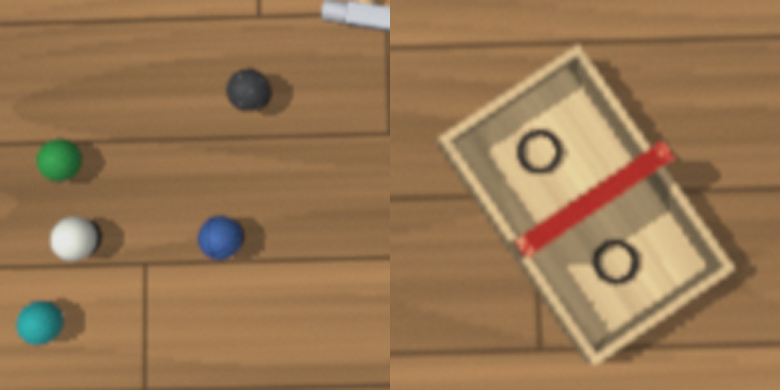

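The crop shows the white ball at (74,240), clearly white, between green (59,160) and teal (39,322). It also shows both rings and the caddy rim clearly. Now I'll refine the caddy pose and the white ball's position.

```bash
python3 - <<'E'
from h import *
s=cv2.cvtColor(cv2.imread("pics/side0.png"),4);t=cv2.cvtColor(cv2.imread("pics/top0.png"),4)
h=cv2.cvtColor(t,cv2.COLOR_RGB2HSV)
print(h[252,106:132].tolist())
for thr in (110,140):
  for n,i,w in(("side",s,(189,152,10)),("top",t,(119,252,11))):
    c=blob(i,lambda h,a,v:(a<60)&(v>thr),w); m=cv2.moments(c); u=(m["m10"]/m["m00"],m["m01"]/m["m00"]); print(thr,n,cv2.contourArea(c),np.round(u,1),cv2.minEnclosingCircle(c),plane(n,u,.032).round(4))
cor=[plane("top",u,.070)for u in((308.5,163.8),(356.2,232.2),(313.7,261.4),(265.4,192.2))]
print(np.round(cor,4),"c",np.mean(cor,0).round(4),[np.linalg.norm(cor[i]-cor[i-1]).round(4) for i in range(4)])
for a,b in((1,0),(2,3)): d=cor[b]-cor[a]; print("yaw",np.arctan2(d[1],d[0]))
for a,b in((3,0),(2,1)): d=cor[a]-cor[b]; print("yaw",np.arctan2(-d[0],d[1]))
# rings: dark pixels in bays
r=[]
for w in((296,197,11),(319,230,11)):
    m=blob(t,lambda h,a,v:v<85,w); e=cv2.fitEllipse(m); p=plane("top",e[0],.013); r.append(p); print(e,p.round(4))
d=r[0]-r[1]; print("rings",np.linalg.norm(d),(r[0]+r[1])/2,np.arctan2(d[1],d[0]))
from scipy.spatial.transform import Rotation as R
st=env.get_state(); print(R.from_rotvec(st["ee_rot"]).as_matrix().round(3))
E
```

```text
[[15, 124, 156], [15, 125, 157], [15, 108, 161], [16, 50, 187], [30, 9, 222], [35, 7, 230], [50, 3, 231], [90, 2, 231], [90, 2, 232], [75, 2, 232], [50, 3, 231], [36, 6, 229], [34, 9, 224], [33, 12, 216], [33, 15, 205], [30, 13, 190], [33, 15, 175], [30, 13, 157], [30, 12, 143], [30, 12, 131], [35, 14, 108], [10, 12, 62], [16, 97, 58], [16, 120, 91], [15, 121, 110], [16, 122, 111]]
110 side 69.5 [188.2 150.4] ((188.25, 150.25), 5.256049156188965) [0.4443 0.3586 0.032 ]
110 top 203.0 [117.3 251.5] ((117.35863494873047, 251.47906494140625), 8.63656997680664) [0.4448 0.3571 0.032 ]
140 side 44.5 [187.8 149.1] ((188.0, 149.0), 5.099119663238525) [0.445  0.3685 0.032 ]
140 top 178.0 [116.5 251.6] ((116.85761260986328, 251.30795288085938), 8.3092622756958) [0.4443 0.3593 0.032 ]
[[ 0.6845 -0.2124  0.07  ]
 [ 0.4837 -0.3395  0.07  ]
 [ 0.4049 -0.2156  0.07  ]
 [ 0.605  -0.085   0.07  ]] c [ 0.5445 -0.2131  0.07  ] [np.float64(0.1502), np.float64(0.2376), np.float64(0.1469), np.float64(0.239)]
yaw 0.5641941134037112
yaw 0.5781427258858415
yaw 0.5580552074304808
yaw 0.5669497292325552
((291.9175109863281, 196.47183227539062), (4.076895713806152, 8.671660423278809), 177.31298828125) [ 0.5961 -0.1661  0.013 ]
((319.9527893066406, 230.1566925048828), (12.296012878417969, 14.202177047729492), 103.85271453857422) [ 0.4923 -0.2464  0.013 ]
rings 0.13121113018455705 [ 0.54419149 -0.20628224  0.013     ] 0.6584768937298828
[[-0.001  0.278  0.961]
 [-0.001  0.961 -0.278]
 [-1.    -0.001 -0.   ]]
```

```bash
cat > plan.py <<'E'
import sys,numpy as np
from workcell import env
from scipy.spatial.transform import Rotation as R
# usage: plan.py x y z psi_deg : prints state and rows (tool axes) to a tool-down target
def go(x,y,z,psi,step=42):
    s=env.get_state(); Q=R.from_rotvec(s["ee_rot"]); p=s["tcp_pos"]; M=Q.as_matrix()
    print("t",round(s["time_s"],2),"tcp",p.round(4),"psi",np.degrees(np.arctan2(-M[0,1],M[1,1])).round(2),"tilt",np.degrees(np.arccos(-M[2,0])).round(2),"F",s["wrist_force"].round(1),"gap",round(s["finger_gap"],4),"q",s["joints"].round(2))
    a=np.radians(psi); G=R.from_matrix(np.array([[0,-np.sin(a),np.cos(a)],[0,np.cos(a),np.sin(a)],[-1,0,0]]).T.T)
    D=np.array([x,y,z])-p; rv=(Q.inv()*G).as_rotvec(degrees=True)
    n=int(max(np.ceil(np.linalg.norm(D)*1000/step),np.ceil(np.linalg.norm(rv)/8.2),1))
    for i in range(n):
        Qi=Q*R.from_rotvec(rv*i/n,degrees=True)
        print(Qi.inv().apply(D*1000/n).round(1).tolist(),(rv/n).round(2).tolist())
if __name__=="__main__": go(*map(float,sys.argv[1:]))
E
python3 plan.py 0.4446 0.356 0.150 32.5
```

```text
t 0.1 tcp [0.1459 0.5041 0.2043] psi -16.15 tilt 0.07 F [-0.3  0.7  0.7] gap 0.0882 q [ 1.07  0.31  1.5   0.    1.33 -0.22]
[6.0, -6.6, 36.5] [-5.41, -0.0, 0.01]
[6.0, -10.0, 35.7] [-5.41, -0.0, 0.01]
[6.0, -13.3, 34.6] [-5.41, -0.0, 0.01]
[6.0, -16.5, 33.2] [-5.41, -0.0, 0.01]
[6.0, -19.5, 31.5] [-5.41, -0.0, 0.01]
[6.0, -22.4, 29.5] [-5.41, -0.0, 0.01]
[6.0, -25.1, 27.2] [-5.41, -0.0, 0.01]
[6.0, -27.6, 24.8] [-5.41, -0.0, 0.01]
[6.0, -29.8, 22.1] [-5.41, -0.0, 0.01]
```

Emit:
{"method": "move_arm", "body": {
  "steps": [
    [[-1,6,-6.6,36.5,-5.4,0,0],[-1,6,-10,35.7,-5.4,0,0],[-1,6,-13.3,34.6,-5.4,0,0],[-1,6,-16.5,33.2,-5.4,0,0],[-1,6,-19.5,31.5,-5.4,0,0]]
  ]
}}

```text
time_s: 0.6
tcp_pos: [0.3132, 0.421, 0.1743]
ee_rot: [-0.152, 1.566, 0.152]
wrist_force: [0.5, 1.2, -0.6]
finger_gap: 0.0877
```

Emit:
{"method": "move_arm", "body": {
  "steps": [
    [[-1,6,-22.4,29.5,-5.4,0,0],[-1,6,-25.1,27.2,-5.4,0,0],[-1,6,-27.6,24.8,-5.4,0,0],[-1,6,-29.8,22.1,-5.4,0,0],[-1,0,0,0,0,0,0]]
  ]
}}

```text
time_s: 1.1
tcp_pos: [0.4475, 0.3537, 0.1493]
ee_rot: [-0.443, 1.527, 0.442]
wrist_force: [-0.9, 0.8, 0.2]
finger_gap: 0.0882
```

```bash
python3 plan.py 0.4446 0.356 0.016 32.5;python3 - <<'E'
from h import *
t=viewer.read_camera("top"); cv2.imwrite("pics/top1.png",cv2.resize(t[200:320,60:220],(640,480),interpolation=2)[:,:,::-1])
s=viewer.read_camera("side"); cv2.imwrite("pics/s1.png",s[:,:,::-1])
E
```

```text
t 1.1 tcp [0.4475 0.3537 0.1493] psi 32.35 tilt 0.1 F [-0.9  0.8  0.2] gap 0.0882 q [ 0.46  0.46  1.44 -0.    1.25 -1.67]
[33.3, 0.9, -0.3] [-0.04, -0.03, 0.01]
[33.3, 0.9, -0.3] [-0.04, -0.03, 0.01]
[33.3, 0.9, -0.3] [-0.04, -0.03, 0.01]
[33.3, 0.9, -0.3] [-0.04, -0.03, 0.01]
```

Emit:
{"method": "move_arm", "body": {
  "steps": [
    [[-1,30,1.8,-0.6,0,0,0],[-1,30,1.7,-0.6,0,0,0],[-1,30,0,0,0,0,0],[-1,25,0,0,0,0,0],[-1,18,0,0,0,0,0]]
  ]
}}

```text
time_s: 1.7
tcp_pos: [0.4402, 0.359, 0.0165]
ee_rot: [-0.444, 1.526, 0.444]
wrist_force: [0.3, -0.0, -0.0]
finger_gap: 0.0882
```

Emit:
{"method": "move_arm", "body": {
  "steps": [
    [[1,0,0,0,0,0,0],[1,0,0,0,0,0,0],[1,0,0,0,0,0,0],[1,0,0,0,0,0,0],[1,0,0,0,0,0,0]]
  ],
  "force": 20
}}

```text
time_s: 2.2
tcp_pos: [0.4422, 0.3586, 0.0185]
ee_rot: [-0.443, 1.524, 0.444]
wrist_force: [0.1, -0.2, 0.7]
finger_gap: 0.0502
```

```bash
python3 plan.py 0.4446 0.356 0.20 32.5;python3 - <<'E'
from h import *
t=viewer.read_camera("top"); s=viewer.read_camera("side"); cv2.imwrite("pics/g1.png",np.hstack([cv2.resize(t[200:320,60:180],(390,390),interpolation=2),cv2.resize(s[80:200,130:250],(390,390),interpolation=2)])[:,:,::-1])
E
```

```text
t 2.2 tcp [0.4422 0.3586 0.0185] psi 32.45 tilt 0.07 F [ 0.1 -0.2  0.7] gap 0.0502 q [ 0.48  0.62  1.56  0.    0.96 -1.66]
[-36.3, -0.7, 0.2] [-0.01, 0.01, 0.0]
[-36.3, -0.7, 0.2] [-0.01, 0.01, 0.0]
[-36.3, -0.7, 0.2] [-0.01, 0.01, 0.0]
[-36.3, -0.7, 0.1] [-0.01, 0.01, 0.0]
[-36.3, -0.7, 0.1] [-0.01, 0.01, 0.0]
```

View pics/g1.png

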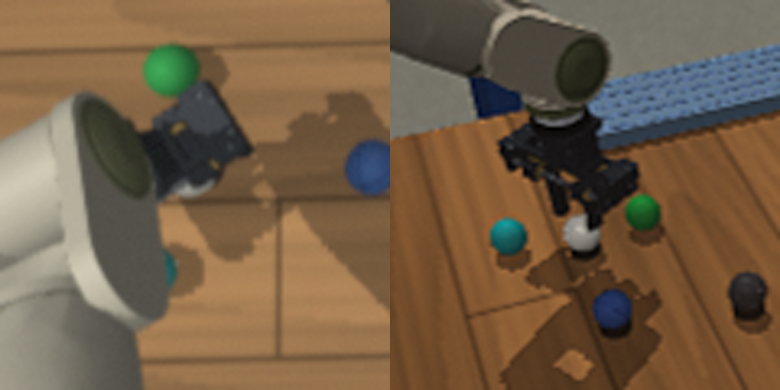

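The grip is closed on the white ball (gap 50.2 mm, diameter 50 mm), and green, teal and grey haven't moved. Lifting next.

Emit:
{"method": "move_arm", "body": {
  "steps": [
    [[1,-15,0,0,0,0,0],[1,-30,0,0,0,0,0],[1,-45,0,0,0,0,0],[1,-45,0,0,0,0,0],[1,-45,0,0,0,0,0]]
  ]
}}

```text
time_s: 2.8
tcp_pos: [0.4417, 0.3582, 0.1998]
ee_rot: [-0.444, 1.525, 0.444]
wrist_force: [0.3, 0.5, -0.2]
finger_gap: 0.0022
```

```bash
python3 plan.py 0.5968 -0.1792 0.20 32.5
```

```text
t 2.8 tcp [0.4417 0.3582 0.1998] psi 32.45 tilt 0.01 F [ 0.3  0.5 -0.2] gap 0.0022 q [ 0.48  0.41  1.37  0.    1.36 -1.66]
[-0.0, -38.3, -11.2] [-0.0, 0.0, -0.0]
[-0.0, -38.3, -11.2] [-0.0, 0.0, -0.0]
[-0.0, -38.3, -11.2] [-0.0, 0.0, -0.0]
[-0.0, -38.3, -11.3] [-0.0, 0.0, -0.0]
[-0.0, -38.3, -11.3] [-0.0, 0.0, -0.0]
[-0.0, -38.3, -11.3] [-0.0, 0.0, -0.0]
[-0.0, -38.3, -11.3] [-0.0, 0.0, -0.0]
[-0.0, -38.3, -11.3] [-0.0, 0.0, -0.0]
[-0.0, -38.3, -11.3] [-0.0, 0.0, -0.0]
[-0.0, -38.3, -11.3] [-0.0, 0.0, -0.0]
[-0.0, -38.3, -11.3] [-0.0, 0.0, -0.0]
[-0.0, -38.3, -11.3] [-0.0, 0.0, -0.0]
[-0.0, -38.3, -11.3] [-0.0, 0.0, -0.0]
[-0.0, -38.3, -11.3] [-0.0, 0.0, -0.0]
```

The ball slipped out during the lift. I'll open the gripper and look.

Emit:
{"method": "move_arm", "body": {
  "steps": [
    [[-1,0,40,-40,0,0,0],[-1,0,40,-40,0,0,0],[-1,0,40,-20,0,0,0],[-1,0,0,0,0,0,0],[-1,0,0,0,0,0,0]]
  ]
}}

```text
time_s: 3.3
tcp_pos: [0.3058, 0.4034, 0.1982]
ee_rot: [-0.445, 1.524, 0.445]
wrist_force: [0.9, 0.2, -0.9]
finger_gap: 0.0401
```

```bash
python3 plan.py 0.4446 0.356 0.20 32.5|head -1;python3 - <<'E'
from h import *
t=viewer.read_camera("top"); s=viewer.read_camera("side"); cv2.imwrite("pics/t2.png",t[:,:,::-1]);cv2.imwrite("pics/s2.png",s[:,:,::-1]); cv2.imwrite("pics/g2.png",np.hstack([cv2.resize(t[180:320,60:200],(390,390),interpolation=2),cv2.resize(s[80:200,130:250],(390,390),interpolation=2)])[:,:,::-1])
E
```

```text
t 3.3 tcp [0.3058 0.4034 0.1982] psi 32.54 tilt 0.04 F [ 0.9  0.2 -0.9] gap 0.0401 q [ 0.69  0.28  1.56 -0.    1.3  -1.45]
```

View pics/g2.png

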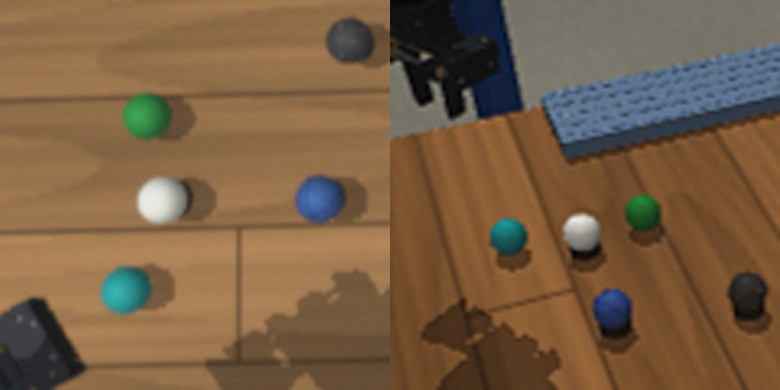

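The white ball is still on its stand at the same pixel, about (118.5,252). The fingers close at only about 77 mm/s, so I lifted before they had gripped. Retrying with a longer close.

```bash
python3 plan.py 0.4446 0.3555 0.198 32.5
```

```text
t 3.4 tcp [0.3069 0.4028 0.1978] psi 32.4 tilt 0.02 F [ 0.6 -0.4 -0.2] gap 0.0483 q [ 0.69  0.28  1.56 -0.    1.3  -1.45]
[-0.0, -28.4, 22.7] [-0.02, 0.0, 0.0]
[-0.0, -28.4, 22.7] [-0.02, 0.0, 0.0]
[-0.1, -28.4, 22.7] [-0.02, 0.0, 0.0]
[-0.1, -28.4, 22.7] [-0.02, 0.0, 0.0]
```

Emit:
{"method": "move_arm", "body": {
  "steps": [
    [[-1,0,-28.4,22.7,0,0,0],[-1,0,-28.4,22.7,0,0,0],[-1,0,-28.4,22.7,0,0,0],[-1,0,-28.4,22.7,0,0,0],[-1,0,0,0,0,0,0]]
  ]
}}

```text
time_s: 3.9
tcp_pos: [0.4479, 0.3532, 0.1969]
ee_rot: [-0.44, 1.526, 0.439]
wrist_force: [0.0, -0.5, -0.4]
finger_gap: 0.0868
```

Emit:
{"method": "move_arm", "body": {
  "steps": [
    [[-0.7,40,0,0,0,0,0],[-0.5,45,0,0,0,0,0],[-0.5,45,0,0,0,0,0],[-0.5,30,0,0,0,0,0],[-0.5,22,0,0,0,0,0]]
  ]
}}

```text
time_s: 4.4
tcp_pos: [0.4431, 0.3549, 0.0134]
ee_rot: [-0.443, 1.528, 0.443]
wrist_force: [-0.5, 0.3, 0.4]
finger_gap: 0.0656
```

Emit:
{"method": "move_arm", "body": {
  "steps": [
    [[1,0,0,0,0,0,0],[1,0,0,0,0,0,0],[1,0,0,0,0,0,0],[1,0,0,0,0,0,0],[1,0,0,0,0,0,0]]
  ],
  "force": 20
}}

```text
time_s: 4.9
tcp_pos: [0.444, 0.3564, 0.0169]
ee_rot: [-0.443, 1.523, 0.444]
wrist_force: [-2.2, 2.5, 8.1]
finger_gap: 0.0283
```

Emit:
{"method": "move_arm", "body": {
  "steps": [
    [[1,0,0,0,0,0,0],[1,0,0,0,0,0,0],[1,0,0,0,0,0,0],[1,0,0,0,0,0,0],[1,0,0,0,0,0,0]]
  ]
}}

```text
time_s: 5.4
tcp_pos: [0.4448, 0.3572, 0.0186]
ee_rot: [-0.442, 1.52, 0.445]
wrist_force: [-3.9, 0.9, 16.7]
finger_gap: 0.0216
```

The gap is below 50 mm and there is an upward force, so something is wrong. Looking before I move again.

```bash
python3 - <<'E'
from h import *
t=viewer.read_camera("top"); s=viewer.read_camera("side"); cv2.imwrite("pics/t3.png",t[:,:,::-1]);cv2.imwrite("pics/s3.png",s[:,:,::-1]); cv2.imwrite("pics/g3.png",np.hstack([cv2.resize(t[200:300,70:170],(390,390),interpolation=2),cv2.resize(s[100:180,150:230],(390,390),interpolation=2)])[:,:,::-1])
for q in([.4446,.3555,.032],[.4446,.3555,.018],[.4446,.3555,.057]): print(proj("side",q),proj("top",q))
E
python3 plan.py .4446 .3555 .2 32.5 | head -1
```

```text
[188.47260937 150.80000543] [117.8162581  251.50040245]
[188.92426359 153.33010275] [119.60425251 251.2645977 ]
[187.65218452 146.20411193] [114.50679091 251.93686246]
t 5.5 tcp [0.4448 0.3572 0.0186] psi 32.46 tilt 0.28 F [-3.1 -0.1 16.2] gap 0.0217 q [ 0.47  0.62  1.56  0.    0.96 -1.67]
```

View pics/g3.png

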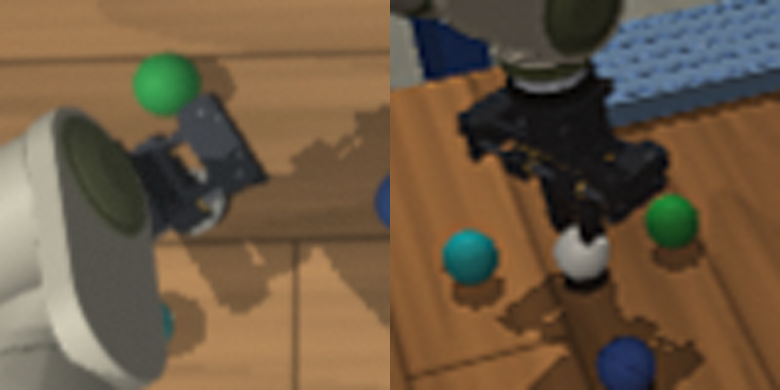

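The fingers are pressing on the ball's upper cap, so the real tips seem to sit higher than the reported TCP. I'll open, rise clear, and check the tip location in both views.

Emit:
{"method": "move_arm", "body": {
  "steps": [
    [[0,0,0,0,0,0,0],[-1,0,0,0,0,0,0],[-1,0,0,0,0,0,0],[-1,0,0,0,0,0,0],[-1,0,0,0,0,0,0]]
  ]
}}

```text
time_s: 6.0
tcp_pos: [0.4435, 0.3559, 0.0157]
ee_rot: [-0.444, 1.525, 0.444]
wrist_force: [0.3, 0.1, 0.2]
finger_gap: 0.0595
```

Emit:
{"method": "move_arm", "body": {
  "steps": [
    [[-1,0,0,0,0,0,0],[-1,0,0,0,0,0,0],[-1,-30,0,0,0,0,0],[-1,-30,0,0,0,0,0],[-1,-20,0,0,0,0,0]]
  ]
}}

```text
time_s: 6.5
tcp_pos: [0.444, 0.3562, 0.0978]
ee_rot: [-0.443, 1.523, 0.444]
wrist_force: [-0.0, -0.1, -0.2]
finger_gap: 0.0885
```

```bash
python3 plan.py .4446 .3555 .2 32.5 | head -1; python3 - <<'E'
from h import *
from scipy.spatial.transform import Rotation as R
t=viewer.read_camera("top"); s=viewer.read_camera("side")
st=env.get_state(); M=R.from_rotvec(st["ee_rot"]).as_matrix(); p=st["tcp_pos"]; g=st["finger_gap"]/2
cv2.imwrite("pics/t4.png",t[:,:,::-1]);cv2.imwrite("pics/s4.png",s[:,:,::-1])
S=7
def crop(n,im,x,y,w):
    o=cv2.resize(im[y:y+w,x:x+w],(w*S,w*S),interpolation=2)
    for b,c in((0,(255,0,0)),(-.019,(255,255,0)),(-.036,(0,255,255))):
      for k in(-1,1):
        u=(proj(n,p+M[:,0]*b+M[:,1]*k*g)-[x,y])*S+S/2; cv2.circle(o,tuple(int(v) for v in u),3,c,-1)
    u=(proj(n,[.4446,.3555,.032])-[x,y])*S+S/2; cv2.circle(o,tuple(int(v) for v in u),3,(255,0,255),-1)
    return o
cv2.imwrite("pics/g4.png",np.hstack([crop("top",t,90,215,56),crop("side",s,160,100,56)])[:,:,::-1])
E
```

```text
t 6.5 tcp [0.444  0.3562 0.0978] psi 32.45 tilt 0.11 F [-0.  -0.1 -0.2] gap 0.0885 q [ 0.47  0.51  1.5  -0.    1.13 -1.67]
```

View pics/g4.png

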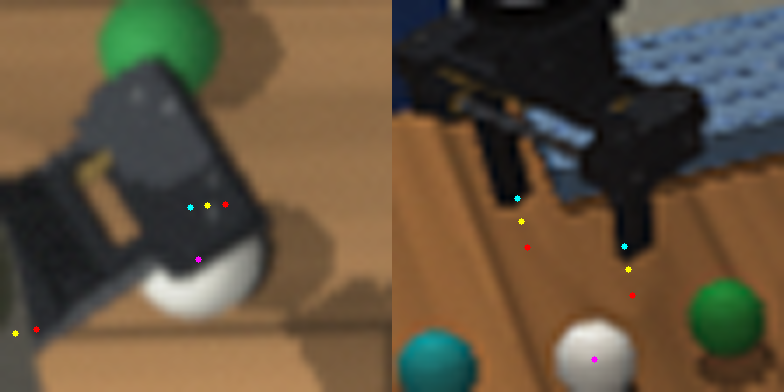

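The picture settles it: the real finger ends (side crop about (513,200) and (633,253)) sit near the cyan marks. They are about 34 mm behind the reported TCP along the tool axis, and laterally in line. The contact height on the ball's cap gives 36 mm, which agrees. So from here the true tip z is the reported z plus about 34.5 mm, and the pick goes to a reported z of about -0.018.

Emit:
{"method": "move_arm", "body": {
  "steps": [
    [[-0.7,30,0,0,0,0,0],[-0.5,30,0,0,0,0,0],[-0.5,25,0,0,0,0,0],[-0.5,20,0,0,0,0,0],[-0.5,10,0,0,0,0,0]]
  ]
}}

```text
time_s: 7.1
tcp_pos: [0.4422, 0.3552, -0.022]
ee_rot: [-0.445, 1.529, 0.443]
wrist_force: [0.3, 0.9, -0.5]
finger_gap: 0.0658
```

Emit:
{"method": "move_arm", "body": {
  "steps": [
    [[1,0,0,0,0,0,0],[1,0,0,0,0,0,0],[1,0,0,0,0,0,0],[1,0,0,0,0,0,0],[1,0,0,0,0,0,0]]
  ],
  "force": 20
}}

```text
time_s: 7.6
tcp_pos: [0.444, 0.3563, -0.0183]
ee_rot: [-0.443, 1.523, 0.444]
wrist_force: [-0.9, 0.9, 3.1]
finger_gap: 0.0488
```

Emit:
{"method": "move_arm", "body": {
  "steps": [
    [[1,0,0,0,0,0,0],[1,0,0,0,0,0,0],[1,0,0,0,0,0,0],[1,-5,0,0,0,0,0],[1,-15,0,0,0,0,0]]
  ]
}}

```text
time_s: 8.1
tcp_pos: [0.4427, 0.3553, 0.0001]
ee_rot: [-0.445, 1.528, 0.443]
wrist_force: [-0.9, 0.0, -1.7]
finger_gap: 0.0488
```

The white ball is held: gap 48.8 mm, and the -1.7 N matches its weight. Lifting and carrying it towards the far bay.

Emit:
{"method": "move_arm", "body": {
  "steps": [
    [[1,-25,0,0,0,0,0],[1,-35,0,0,0,0,0],[1,-35,0,0,0,0,0],[1,-35,0,0,0,0,0],[1,-30,0,0,0,0,0]]
  ]
}}

```text
time_s: 8.6
tcp_pos: [0.4436, 0.3558, 0.1637]
ee_rot: [-0.444, 1.523, 0.444]
wrist_force: [0.3, -0.6, -1.2]
finger_gap: 0.0486
```

```bash
python3 plan.py 0.5968 -0.1792 0.165 32.5; python3 - <<'E'
from h import *
t=viewer.read_camera("top"); s=viewer.read_camera("side")
cv2.imwrite("pics/t5.png",t[:,:,::-1]);cv2.imwrite("pics/s5.png",s[:,:,::-1])
for w in((190,135,30),):
    c=blob(s,lambda h,a,v:(a<60)&(v>120),w); print(cv2.minEnclosingCircle(c),cv2.boundingRect(c))
p=env.get_state()["tcp_pos"]; print(proj("side",p+[0,0,.0505]))
E
```

```text
t 8.6 tcp [0.4436 0.3558 0.1637] psi 32.45 tilt 0.09 F [ 0.3 -0.6 -1.2] gap 0.0486 q [ 0.47  0.44  1.42 -0.    1.27 -1.67]
[-0.1, -38.1, -11.3] [-0.0, 0.01, 0.0]
[-0.1, -38.1, -11.3] [-0.0, 0.01, 0.0]
[-0.1, -38.1, -11.3] [-0.0, 0.01, 0.0]
[-0.1, -38.1, -11.3] [-0.0, 0.01, 0.0]
[-0.1, -38.1, -11.3] [-0.0, 0.01, 0.0]
[-0.1, -38.1, -11.3] [-0.0, 0.01, 0.0]
[-0.1, -38.1, -11.3] [-0.0, 0.01, 0.0]
[-0.1, -38.1, -11.3] [-0.0, 0.01, 0.0]
[-0.1, -38.1, -11.3] [-0.0, 0.01, 0.0]
[-0.1, -38.1, -11.3] [-0.0, 0.01, 0.0]
[-0.1, -38.1, -11.3] [-0.0, 0.01, 0.0]
[-0.1, -38.1, -11.3] [-0.0, 0.01, 0.0]
[-0.1, -38.1, -11.3] [-0.0, 0.01, 0.0]
[-0.1, -38.1, -11.3] [-0.0, 0.01, 0.0]
((181.0, 113.5), 4.609872341156006) (177, 110, 8, 9)
[182.02712753 114.20560604]
```

Emit:
{"method": "move_arm", "body": {
  "steps": [
    [[1,0,-19,-6,0,0,0],[1,0,-38,-11.3,0,0,0],[1,0,-38,-11.3,0,0,0],[1,0,-38,-11.3,0,0,0],[1,0,-38,-11.3,0,0,0]]
  ]
}}

```text
time_s: 9.2
tcp_pos: [0.4917, 0.1825, 0.16]
ee_rot: [-0.444, 1.527, 0.444]
wrist_force: [0.4, 0.2, -2.8]
finger_gap: 0.0487
```

Emit:
{"method": "move_arm", "body": {
  "steps": [
    [[1,0,-38,-11.3,0,0,0],[1,0,-38,-11.3,0,0,0],[1,0,-38,-11.3,0,0,0],[1,0,-38,-11.3,0,0,0],[1,0,-38,-11.3,0,0,0]]
  ]
}}

```text
time_s: 9.7
tcp_pos: [0.546, -0.008, 0.1599]
ee_rot: [-0.443, 1.526, 0.444]
wrist_force: [-0.4, 0.6, -1.4]
finger_gap: 0.0487
```

Emit:
{"method": "move_arm", "body": {
  "steps": [
    [[1,0,-38,-11.3,0,0,0],[1,0,-38,-11.3,0,0,0],[1,0,-38,-11.3,0,0,0],[1,0,-20,-5,0,0,0],[1,0,0,0,0,0,0]]
  ]
}}

```text
time_s: 10.2
tcp_pos: [0.5852, -0.1427, 0.1593]
ee_rot: [-0.441, 1.527, 0.442]
wrist_force: [-0.6, 0.7, -1.5]
finger_gap: 0.0486
```

```bash
python3 plan.py 0.5968 -0.1792 0.065 32.5; python3 - <<'E'
from h import *
t=viewer.read_camera("top"); s=viewer.read_camera("side")
cv2.imwrite("pics/t6.png",t[:,:,::-1]);cv2.imwrite("pics/s6.png",s[:,:,::-1])
p=env.get_state()["tcp_pos"]; q=p+[0,0,.0505]; u=proj("side",q);print("expect",u)
c=blob(s,lambda h,a,v:(a<60)&(v>100),(int(u[0]),int(u[1]),18)); print(cv2.minEnclosingCircle(c),cv2.boundingRect(c))
cv2.imwrite("pics/g6.png",np.hstack([cv2.resize(t[150:270,250:370],(390,390),interpolation=2),cv2.resize(s[140:290,200:350],(390,390),interpolation=2)])[:,:,::-1])
E
```

```text
t 10.2 tcp [ 0.5852 -0.1427  0.1593] psi 32.28 tilt 0.11 F [-0.6  0.7 -1.5] gap 0.0486 q [-0.43  0.52  1.31 -0.    1.31 -2.57]
[31.4, -12.4, -3.2] [-0.07, -0.03, -0.03]
[31.4, -12.4, -3.2] [-0.07, -0.03, -0.03]
[31.4, -12.4, -3.2] [-0.07, -0.03, -0.03]
expect [261.14912795 183.50951537]
((261.5, 184.5), 7.516748428344727) (255, 177, 12, 16)
```

View pics/g6.png

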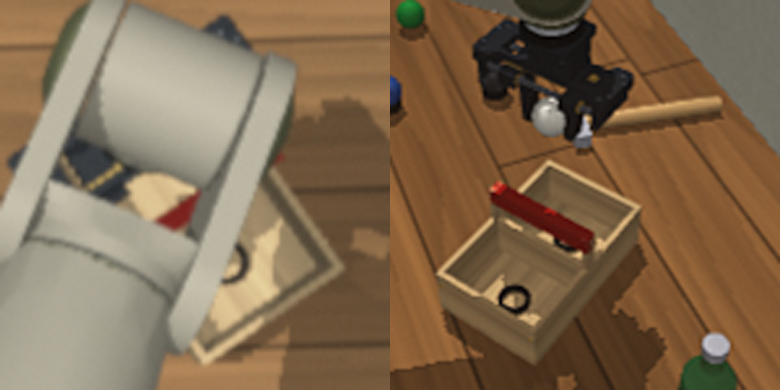

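The caddy is undisturbed and the ball is held in view. The move fell about 38 mm short, so I'll finish the lateral part first, then go partly down.

Emit:
{"method": "move_arm", "body": {
  "steps": [
    [[1,0,-14,-4,0,0,0],[1,0,-14,-4,0,0,0],[1,0,-9.2,-1.6,0,0,0],[1,0,0,0,0,0,0],[1,0,0,0,0,0,0]]
  ]
}}

```text
time_s: 10.8
tcp_pos: [0.5974, -0.1769, 0.1606]
ee_rot: [-0.443, 1.525, 0.444]
wrist_force: [-0.3, 0.4, -1.7]
finger_gap: 0.0488
```

```bash
python3 plan.py 0.5968 -0.1792 0.045 32.5; python3 - <<'E'
from h import *
s=viewer.read_camera("side")
p=env.get_state()["tcp_pos"]; q=p+[0,0,.0503]; u=proj("side",q);print("expect",u)
c=blob(s,lambda h,a,v:(a<60)&(v>90),(int(u[0]),int(u[1]),18)); print(cv2.minEnclosingCircle(c),cv2.boundingRect(c))
E
```

```text
t 10.8 tcp [ 0.5974 -0.1769  0.1606] psi 32.44 tilt 0.03 F [-0.3  0.4 -1.7] gap 0.0488 q [-0.48  0.56  1.24  0.    1.34 -2.61]
[38.5, -0.6, -0.6] [-0.02, -0.0, -0.01]
[38.5, -0.6, -0.6] [-0.02, -0.0, -0.01]
[38.5, -0.5, -0.6] [-0.02, -0.0, -0.01]
expect [269.27320931 189.64218208]
((269.125, 190.375), 7.675140857696533) (263, 183, 13, 16)
```

Emit:
{"method": "move_arm", "body": {
  "steps": [
    [[1,35,-0.9,-0.9,0,0,0],[1,40,-0.9,-0.9,0,0,0],[1,40,0,0,0,0,0],[1,25,0,0,0,0,0],[1,0,0,0,0,0,0]]
  ]
}}

```text
time_s: 11.35
tcp_pos: [0.5949, -0.178, 0.0175]
ee_rot: [-0.441, 1.53, 0.448]
wrist_force: [0.2, 0.1, -1.4]
finger_gap: 0.0491
```

```bash
python3 plan.py 0.5968 -0.1792 -0.013 32.5; python3 - <<'E'
from h import *
s=viewer.read_camera("side");t=viewer.read_camera("top")
p=env.get_state()["tcp_pos"]; print(proj("side",p+[0,0,.0503]))
cv2.imwrite("pics/g7.png",np.hstack([cv2.resize(t[150:270,250:370],(390,390),interpolation=2),cv2.resize(s[170:280,210:320],(390,390),interpolation=2)])[:,:,::-1])
E
```

```text
t 11.35 tcp [ 0.5949 -0.178   0.0175] psi 32.47 tilt 0.39 F [ 0.2  0.1 -1.4] gap 0.0491 q [-0.48  0.72  1.38  0.    1.05 -2.62]
[30.5, -2.2, 1.1] [-0.03, -0.19, -0.34]
[269.0687798  219.60624279]
```

View pics/g7.png

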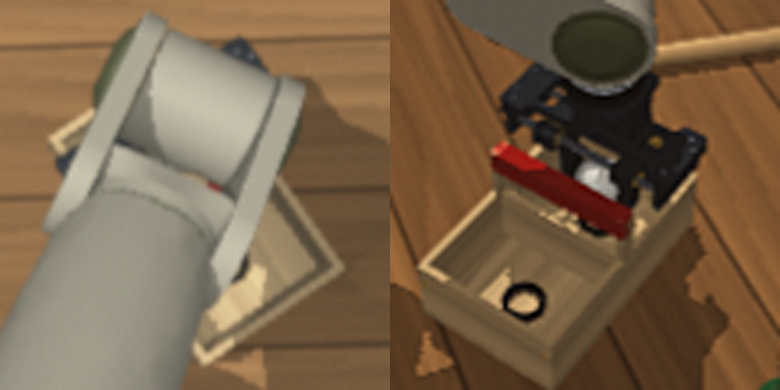

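The ball is hanging behind the bar over the far ring, and the caddy hasn't moved. Now lowering slowly.

Emit:
{"method": "move_arm", "body": {
  "steps": [
    [[1,8,-1,0.5,0,0,0],[1,8,-0.5,0.5,0,0,0],[1,6,0,0,0,0,0],[1,4,0,0,0,0,0],[1,0,0,0,0,0,0]]
  ]
}}

```text
time_s: 11.95
tcp_pos: [0.5982, -0.18, -0.0058]
ee_rot: [-0.443, 1.526, 0.444]
wrist_force: [0.3, 0.6, -1.1]
finger_gap: 0.0488
```

Emit:
{"method": "move_arm", "body": {
  "steps": [
    [[1,1,0,0,0,0,0],[1,1,0,0,0,0,0],[1,0,0,0,0,0,0],[1,0,0,0,0,0,0],[1,0,0,0,0,0,0]]
  ]
}}

```text
time_s: 12.45
tcp_pos: [0.5986, -0.1802, -0.007]
ee_rot: [-0.444, 1.525, 0.444]
wrist_force: [0.4, 0.2, -0.5]
finger_gap: 0.0485
```

```bash
python3 plan.py 0.5968 -0.1792 -0.0163 32.5
```

```text
t 12.45 tcp [ 0.5986 -0.1802 -0.007 ] psi 32.45 tilt 0.02 F [ 0.4  0.2 -0.5] gap 0.0485 q [-0.48  0.75  1.39  0.    1.   -2.62]
[9.3, 1.8, -1.0] [-0.05, 0.01, 0.01]
```

Emit:
{"method": "move_arm", "body": {
  "steps": [
    [[1,2,1,-0.6,0,0,0],[1,2,0.8,-0.4,0,0,0],[1,1,0,0,0,0,0],[1,0,0,0,0,0,0],[1,0,0,0,0,0,0]]
  ]
}}

```text
time_s: 12.95
tcp_pos: [0.5967, -0.1792, -0.0122]
ee_rot: [-0.444, 1.525, 0.444]
wrist_force: [-0.2, 0.1, -1.8]
finger_gap: 0.0486
```

Emit:
{"method": "move_arm", "body": {
  "steps": [
    [[1,1,0,0,0,0,0],[1,1,0,0,0,0,0],[1,0,0,0,0,0,0],[1,0,0,0,0,0,0],[1,0,0,0,0,0,0]]
  ]
}}

```text
time_s: 13.45
tcp_pos: [0.5967, -0.1791, -0.0142]
ee_rot: [-0.444, 1.525, 0.444]
wrist_force: [-0.1, -0.0, -1.4]
finger_gap: 0.0487
```

Emit:
{"method": "move_arm", "body": {
  "steps": [
    [[1,1,0,0,0,0,0],[1,0.5,0,0,0,0,0],[1,0,0,0,0,0,0],[1,0,0,0,0,0,0],[1,0,0,0,0,0,0]]
  ]
}}

```text
time_s: 13.95
tcp_pos: [0.5971, -0.1792, -0.0149]
ee_rot: [-0.444, 1.524, 0.443]
wrist_force: [-2.0, 1.2, 4.9]
finger_gap: 0.0487
```

```bash
python3 plan.py 0.5968 -0.1792 -0.0163 32.5
```

```text
t 13.95 tcp [ 0.5971 -0.1792 -0.0149] psi 32.46 tilt 0.06 F [-2.   1.2  4.9] gap 0.0487 q [-0.48  0.76  1.4   0.    0.98 -2.62]
[1.4, 0.2, -0.3] [-0.04, 0.04, 0.05]
```

Emit:
{"method": "move_arm", "body": {
  "steps": [
    [[1,-0.5,0.8,-0.3,0,0,0],[1,0,0,0,0,0,0],[-0.2,0,0,0,0,0,0],[-0.4,0,0,0,0,0,0],[-0.4,0,0,0,0,0,0]]
  ],
  "force": 6
}}

```text
time_s: 14.45
tcp_pos: [0.5959, -0.1787, -0.0154]
ee_rot: [-0.444, 1.525, 0.444]
wrist_force: [-0.0, 0.4, -0.1]
finger_gap: 0.0617
```

Emit:
{"method": "move_arm", "body": {
  "steps": [
    [[-0.4,-5,0,0,0,0,0],[-0.4,-15,0,0,0,0,0],[-0.4,-30,0,0,0,0,0],[-0.4,-45,0,0,0,0,0],[-0.4,-45,0,0,0,0,0]]
  ]
}}

```text
time_s: 14.95
tcp_pos: [0.5957, -0.1786, 0.1276]
ee_rot: [-0.444, 1.525, 0.444]
wrist_force: [0.5, -0.0, 0.8]
finger_gap: 0.0618
```

```bash
python3 plan.py 0.4415 0.188 0.14 0
```

```text
t 14.95 tcp [ 0.5957 -0.1786  0.1276] psi 32.45 tilt 0.02 F [ 0.5 -0.   0.8] gap 0.0618 q [-0.48  0.59  1.29 -0.    1.26 -2.62]
[-1.3, 39.2, 6.7] [3.25, 0.0, 0.0]
[-1.3, 39.5, 4.4] [3.25, 0.0, 0.0]
[-1.3, 39.7, 2.2] [3.25, 0.0, 0.0]
[-1.3, 39.8, -0.1] [3.25, 0.0, 0.0]
[-1.3, 39.7, -2.3] [3.25, 0.0, 0.0]
[-1.3, 39.5, -4.6] [3.25, 0.0, 0.0]
[-1.2, 39.2, -6.8] [3.25, 0.0, 0.0]
[-1.2, 38.7, -9.0] [3.25, 0.0, 0.0]
[-1.2, 38.2, -11.2] [3.25, 0.0, 0.0]
[-1.2, 37.5, -13.3] [3.25, 0.0, 0.0]
```

```bash
python3 plan.py 0.4415 0.188 0.14 -57.5
```

```text
t 14.95 tcp [ 0.5957 -0.1786  0.1276] psi 32.45 tilt 0.02 F [ 0.5 -0.   0.8] gap 0.0618 q [-0.48  0.59  1.29 -0.    1.26 -2.62]
[-1.1, 35.6, 6.0] [8.18, 0.0, 0.0]
[-1.1, 36.1, 0.9] [8.18, 0.0, 0.0]
[-1.1, 35.9, -4.2] [8.18, 0.0, 0.0]
[-1.1, 34.9, -9.3] [8.18, 0.0, 0.0]
[-1.1, 33.3, -14.2] [8.18, 0.0, 0.0]
[-1.1, 30.9, -18.8] [8.18, 0.0, 0.0]
[-1.1, 27.9, -23.0] [8.18, 0.0, 0.0]
[-1.1, 24.4, -26.7] [8.18, 0.0, 0.0]
[-1.1, 20.3, -29.9] [8.18, 0.0, 0.0]
[-1.1, 15.9, -32.5] [8.18, 0.0, 0.0]
[-1.1, 11.1, -34.4] [8.18, 0.0, 0.0]
```

Emit:
{"method": "move_arm", "body": {
  "steps": [
    [[-0.5,-1,35.6,6,8.2,0,0],[-0.5,-1,36.1,1,8.2,0,0],[-0.5,-1,36,-4.2,8.2,0,0],[-0.5,-1,35,-9.3,8.2,0,0],[-0.5,-1,33.3,-14.2,8.2,0,0]]
  ]
}}

```text
time_s: 15.45
tcp_pos: [0.5255, -0.0107, 0.1312]
ee_rot: [0.122, 1.566, -0.122]
wrist_force: [0.6, 0.2, -0.1]
finger_gap: 0.0659
```

Emit:
{"method": "move_arm", "body": {
  "steps": [
    [[-0.5,-1,31,-18.8,8.2,0,0],[-0.5,-1,28,-23,8.2,0,0],[-0.5,-1,24.4,-26.7,8.2,0,0],[-0.5,-1,20.3,-30,8.2,0,0],[-0.5,-1,16,-32.5,8.2,0,0]]
  ]
}}

```text
time_s: 15.95
tcp_pos: [0.4558, 0.1566, 0.1362]
ee_rot: [0.68, 1.46, -0.679]
wrist_force: [1.0, 0.6, 1.2]
finger_gap: 0.0659
```

Emit:
{"method": "move_arm", "body": {
  "steps": [
    [[-0.5,-1,11,-34.4,8.2,0,0],[-0.5,0,0,0,0,0,0],[-0.5,0,0,0,0,0,0],[-0.5,0,0,0,0,0,0],[-0.5,0,0,0,0,0,0]]
  ]
}}

```text
time_s: 16.45
tcp_pos: [0.4429, 0.1877, 0.136]
ee_rot: [0.786, 1.424, -0.786]
wrist_force: [0.6, -0.2, 0.4]
finger_gap: 0.0661
```

```bash
python3 plan.py 0.4415 0.188 0.14 -57.5; python3 - <<'E'
from h import *
s=viewer.read_camera("side");t=viewer.read_camera("top")
c=cv2.minEnclosingCircle(blob(s,lambda h,a,v:(h>105)&(h<130)&(a>110),(198,176,14))); print(c, plane("side",c[0],.032))
cv2.imwrite("pics/t8.png",t[:,:,::-1])
cv2.imwrite("pics/g8.png",np.hstack([cv2.resize(t[150:270,250:370],(390,390),interpolation=2),cv2.resize(s[190:290,210:310],(390,390),interpolation=2)])[:,:,::-1])
# white ball in bay, top
c=blob(t,lambda h,a,v:(a<50)&(v>110),(296,196,13)); e=cv2.minEnclosingCircle(c); print("white",e,plane("top",e[0],.034),proj("top",[.5968,-.1792,.034]))
E
```

```text
t 16.45 tcp [0.4429 0.1877 0.136 ] psi -57.77 tilt 0.02 F [ 0.6 -0.2  0.4] gap 0.0661 q [ 0.16  0.29  1.73 -0.    1.13 -0.41]
[-4.0, -1.0, -1.0] [-0.27, 0.02, -0.01]
((197.7857208251953, 174.7857208251953), 5.911870956420898) [0.4405633  0.18527254 0.032     ]
white ((296.390625, 195.265625), 8.28061294555664) [ 0.59730258 -0.17762537  0.034     ] [296.92654366 195.41936914]
```

View pics/g8.png

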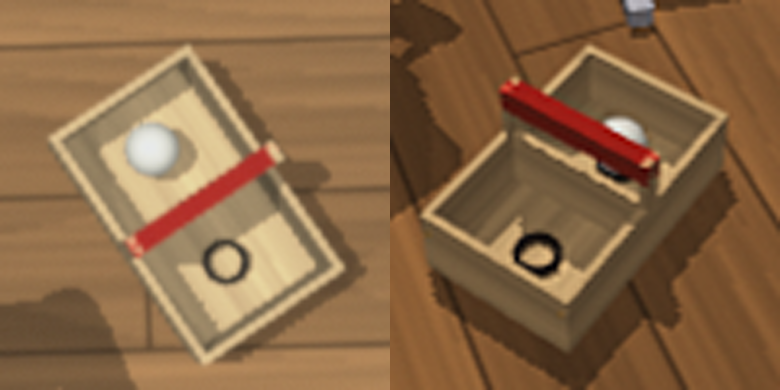

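The white ball is nested in the far ring, measured within 2 mm of the seat, and the caddy is unmoved. Now picking blue.

Emit:
{"method": "move_arm", "body": {
  "steps": [
    [[-0.5,30,-1,-1,0,0,0],[-0.5,40,0,0,0,0,0],[-0.5,40,0,0,0,0,0],[-0.5,28,0,0,0,0,0],[-0.5,16,0,0,0,0,0]]
  ]
}}

```text
time_s: 17.05
tcp_pos: [0.4401, 0.1883, -0.0204]
ee_rot: [0.784, 1.427, -0.788]
wrist_force: [-0.3, -0.4, 1.1]
finger_gap: 0.066
```

Emit:
{"method": "move_arm", "body": {
  "steps": [
    [[1,0,0,0,0,0,0],[1,0,0,0,0,0,0],[1,0,0,0,0,0,0],[1,0,0,0,0,0,0],[1,0,0,0,0,0,0]]
  ],
  "force": 20
}}

```text
time_s: 17.55
tcp_pos: [0.4416, 0.189, -0.0175]
ee_rot: [0.786, 1.423, -0.784]
wrist_force: [0.0, -0.6, 0.9]
finger_gap: 0.0489
```

Emit:
{"method": "move_arm", "body": {
  "steps": [
    [[1,0,0,0,0,0,0],[1,0,0,0,0,0,0],[1,0,0,0,0,0,0],[1,-5,0,0,0,0,0],[1,-15,0,0,0,0,0]]
  ]
}}

```text
time_s: 18.05
tcp_pos: [0.4396, 0.1888, 0.001]
ee_rot: [0.784, 1.427, -0.788]
wrist_force: [-0.0, -0.4, -2.1]
finger_gap: 0.0487
```

Emit:
{"method": "move_arm", "body": {
  "steps": [
    [[1,-25,0,0,0,0,0],[1,-35,0,0,0,0,0],[1,-35,0,0,0,0,0],[1,-35,0,0,0,0,0],[1,-30,0,0,0,0,0]]
  ]
}}

```text
time_s: 18.55
tcp_pos: [0.4404, 0.189, 0.1634]
ee_rot: [0.785, 1.425, -0.785]
wrist_force: [-0.0, 0.4, -2.2]
finger_gap: 0.049
```

```bash
python3 plan.py 0.4922 -0.2460 0.16 -147.5
```

```text
t 18.55 tcp [0.4404 0.189  0.1634] psi -57.74 tilt 0.02 F [-0.   0.4 -2.2] gap 0.049 q [ 0.16  0.25  1.69  0.    1.2  -0.4 ]
[0.3, -17.1, 36.0] [8.16, 0.0, 0.0]
[0.3, -11.9, 38.0] [8.16, 0.0, 0.0]
[0.3, -6.3, 39.3] [8.16, 0.0, 0.0]
[0.3, -0.7, 39.8] [8.16, 0.0, 0.0]
[0.3, 5.0, 39.5] [8.16, 0.0, 0.0]
[0.3, 10.5, 38.4] [8.16, 0.0, 0.0]
[0.3, 15.9, 36.5] [8.16, 0.0, 0.0]
[0.3, 20.9, 33.9] [8.16, 0.0, 0.0]
[0.3, 25.5, 30.6] [8.16, 0.0, 0.0]
[0.3, 29.6, 26.7] [8.16, 0.0, 0.0]
[0.3, 33.1, 22.2] [8.16, 0.0, 0.0]
```

Emit:
{"method": "move_arm", "body": {
  "steps": [
    [[1,0,-17,36,8.2,0,0],[1,0,-12,38,8.2,0,0],[1,0,-6.3,39.3,8.2,0,0],[1,0,-0.7,39.8,8.2,0,0],[1,0,5,39.5,8.2,0,0]]
  ]
}}

```text
time_s: 19.05
tcp_pos: [0.4636, -0.0101, 0.1616]
ee_rot: [1.325, 1.131, -1.326]
wrist_force: [0.6, 0.2, -1.3]
finger_gap: 0.0486
```

Emit:
{"method": "move_arm", "body": {
  "steps": [
    [[1,0,10.5,38.4,8.2,0,0],[1,0,16,36.5,8.2,0,0],[1,0,21,34,8.2,0,0],[1,0,25.5,30.6,8.2,0,0],[1,0,29.6,26.7,8.2,0,0]]
  ]
}}

```text
time_s: 19.55
tcp_pos: [0.4865, -0.208, 0.1615]
ee_rot: [1.818, 0.662, -1.819]
wrist_force: [0.9, 0.4, -1.8]
finger_gap: 0.0488
```

Emit:
{"method": "move_arm", "body": {
  "steps": [
    [[1,0,33,22,7.8,0,0],[1,0,0,0,0,0,0],[1,0,0,0,0,0,0],[1,0,0,0,0,0,0],[1,0,0,0,0,0,0]]
  ]
}}

```text
time_s: 20.05
tcp_pos: [0.4915, -0.2451, 0.1619]
ee_rot: [1.899, 0.555, -1.899]
wrist_force: [0.5, -0.8, -1.1]
finger_gap: 0.0492
```

```bash
python3 plan.py 0.4922 -0.2460 0.16 -147.5; python3 - <<'E'
from h import *
s=viewer.read_camera("side")
p=env.get_state()["tcp_pos"]; u=proj("side",p+[0,0,.0495]);print("expect",u)
c=blob(s,lambda h,a,v:(h>105)&(h<130)&(a>110),(int(u[0]),int(u[1]),18)); print(cv2.minEnclosingCircle(c),cv2.boundingRect(c))
E
```

```text
t 20.05 tcp [ 0.4915 -0.2451  0.1619] psi -147.44 tilt 0.02 F [ 0.5 -0.8 -1.1] gap 0.0492 q [-0.68  0.4   1.49  0.    1.25  0.33]
[1.9, 1.2, -0.1] [0.06, 0.0, 0.02]
expect [245.45339081 214.01012602]
((245.5, 214.5), 7.905794143676758) (238, 208, 14, 15)
```

Emit:
{"method": "move_arm", "body": {
  "steps": [
    [[1,35,1,0,0,0,0],[1,42,0,0,0,0,0],[1,42,0,0,0,0,0],[1,28,0,0,0,0,0],[1,12,0,0,0,0,0]]
  ]
}}

```text
time_s: 20.6
tcp_pos: [0.4911, -0.2456, 0.0005]
ee_rot: [1.899, 0.558, -1.903]
wrist_force: [0.6, 0.3, -0.5]
finger_gap: 0.0489
```

Emit:
{"method": "move_arm", "body": {
  "steps": [
    [[1,6,0,0,0,0,0],[1,0,0,0,0,0,0],[1,0,0,0,0,0,0],[1,0,0,0,0,0,0],[1,0,0,0,0,0,0]]
  ]
}}

```text
time_s: 21.1
tcp_pos: [0.4924, -0.2473, -0.0024]
ee_rot: [1.901, 0.552, -1.899]
wrist_force: [0.3, -0.1, -2.3]
finger_gap: 0.0492
```

```bash
python3 plan.py 0.4922 -0.2460 -0.0155 -147.5
```

```text
t 21.1 tcp [ 0.4924 -0.2473 -0.0024] psi -147.54 tilt 0.08 F [ 0.3 -0.1 -2.3] gap 0.0492 q [-0.68  0.62  1.63 -0.    0.89  0.33]
[13.1, -1.3, -0.5] [-0.04, -0.03, -0.08]
```

Emit:
{"method": "move_arm", "body": {
  "steps": [
    [[1,4,-0.8,-0.3,0,0,0],[1,3,0,0,0,0,0],[1,2,0,0,0,0,0],[1,0,0,0,0,0,0],[1,0,0,0,0,0,0]]
  ]
}}

```text
time_s: 21.6
tcp_pos: [0.4919, -0.2462, -0.0122]
ee_rot: [1.9, 0.553, -1.9]
wrist_force: [0.3, -0.2, -2.1]
finger_gap: 0.0493
```

Emit:
{"method": "move_arm", "body": {
  "steps": [
    [[1,1,0,0,0,0,0],[1,0.5,0,0,0,0,0],[1,0,0,0,0,0,0],[1,0,0,0,0,0,0],[1,0,0,0,0,0,0]]
  ]
}}

```text
time_s: 22.1
tcp_pos: [0.492, -0.2463, -0.0134]
ee_rot: [1.9, 0.553, -1.9]
wrist_force: [-0.6, 0.3, 1.9]
finger_gap: 0.0491
```

Emit:
{"method": "move_arm", "body": {
  "steps": [
    [[1,0.3,0,0,0,0,0],[1,0,0,0,0,0,0],[-0.2,0,0,0,0,0,0],[-0.4,0,0,0,0,0,0],[-0.4,0,0,0,0,0,0]]
  ],
  "force": 6
}}

```text
time_s: 22.6
tcp_pos: [0.4918, -0.2461, -0.0142]
ee_rot: [1.9, 0.553, -1.901]
wrist_force: [-0.4, -0.6, 0.6]
finger_gap: 0.0616
```

Emit:
{"method": "move_arm", "body": {
  "steps": [
    [[-0.4,-5,0,0,0,0,0],[-0.4,-20,0,0,0,0,0],[-0.4,-40,0,0,0,0,0],[-0.4,-45,0,0,0,0,0],[-0.4,-45,0,0,0,0,0]]
  ]
}}

```text
time_s: 23.1
tcp_pos: [0.4916, -0.246, 0.143]
ee_rot: [1.9, 0.553, -1.9]
wrist_force: [1.1, -0.8, -0.2]
finger_gap: 0.0615
```

```bash
python3 plan.py 0.40 -0.10 0.18 -57.5; python3 - <<'E'
from h import *
s=viewer.read_camera("side")
c=blob(s,lambda h,a,v:(h>105)&(h<130)&(a>110),(246,252,18)); print(cv2.minEnclosingCircle(c),cv2.boundingRect(c),proj("side",[.4922,-.246,.034]))
E
```

```text
t 23.1 tcp [ 0.4916 -0.246   0.143 ] psi -147.55 tilt 0.01 F [ 1.1 -0.8 -0.2] gap 0.0615 q [-0.68  0.42  1.51 -0.    1.21  0.33]
[-3.4, -15.7, -0.1] [-8.19, -0.0, 0.0]
[-3.4, -15.5, -2.3] [-8.19, -0.0, 0.0]
[-3.4, -15.0, -4.5] [-8.19, -0.0, 0.0]
[-3.4, -14.2, -6.6] [-8.19, -0.0, 0.0]
[-3.4, -13.1, -8.6] [-8.19, -0.0, 0.0]
[-3.4, -11.8, -10.3] [-8.19, -0.0, 0.0]
[-3.4, -10.2, -11.9] [-8.19, -0.0, 0.0]
[-3.4, -8.4, -13.2] [-8.19, -0.0, 0.0]
[-3.4, -6.4, -14.3] [-8.19, -0.0, 0.0]
[-3.4, -4.3, -15.1] [-8.19, -0.0, 0.0]
[-3.4, -2.1, -15.5] [-8.19, -0.0, 0.0]
((247.0, 250.7142791748047), 7.3541154861450195) (241, 244, 13, 15) [247.5096077  250.68056239]
```

Blue is at the predicted seat in the side view. I'll turn to the bar orientation off to the side and re-measure the caddy.

Emit:
{"method": "move_arm", "body": {
  "steps": [
    [[-0.4,-4,-15.7,0,-8.2,0,0],[-0.4,-4,-15.5,-2.3,-8.2,0,0],[-0.4,-4,-15,-4.5,-8.2,0,0],[-0.4,-4,-14.2,-6.6,-8.2,0,0],[-0.4,-4,-13,-8.6,-8.2,0,0]]
  ]
}}

```text
time_s: 23.65
tcp_pos: [0.4498, -0.1794, 0.1612]
ee_rot: [1.415, 1.062, -1.414]
wrist_force: [-0.5, 0.3, 0.5]
finger_gap: 0.0618
```

Emit:
{"method": "move_arm", "body": {
  "steps": [
    [[-0.4,-4,-11.8,-10.3,-8.2,0,0],[-0.4,-4,-10.2,-12,-8.2,0,0],[-0.4,-4,-8.4,-13.2,-8.2,0,0],[-0.4,-4,-6.4,-14.3,-8.2,0,0],[-0.4,-4,-4.3,-15,-8.2,0,0]]
  ]
}}

```text
time_s: 24.15
tcp_pos: [0.4081, -0.1131, 0.1813]
ee_rot: [0.885, 1.383, -0.885]
wrist_force: [-0.1, -0.2, -0.1]
finger_gap: 0.0618
```

Emit:
{"method": "move_arm", "body": {
  "steps": [
    [[-0.4,0,-2,-15.5,-8,0,0],[-0.4,0,35,-25,0,0,0],[-0.4,0,35,-25,0,0,0],[-0.4,0,0,0,0,0,0],[-0.4,0,0,0,0,0,0]]
  ]
}}

```text
time_s: 24.65
tcp_pos: [0.4324, -0.0202, 0.181]
ee_rot: [0.781, 1.426, -0.781]
wrist_force: [0.1, -0.3, 0.4]
finger_gap: 0.0617
```

```bash
python3 - <<'E'
from h import *
s=viewer.read_camera("side");t=viewer.read_camera("top")
red=lambda h,a,v:((h<6)|(h>174))&(a>150)
for n,i,w in(("side",s,(260,224,30)),("top",t,(314,211,30))):
    r=cv2.minAreaRect(blob(i,red,w)); print(n,r,plane(n,r[0],.118).round(4))
c=cv2.minEnclosingCircle(blob(t,lambda h,a,v:(h>105)&(h<130)&(a>110),(319,230,14))); print("blue",c,plane("top",c[0],.034),proj("top",[.4922,-.246,.034]))
c=cv2.minEnclosingCircle(blob(t,lambda h,a,v:(a<50)&(v>110),(296,196,13))); print("white",c,plane("top",c[0],.034))
cv2.imwrite("pics/g9.png",np.hstack([cv2.resize(t[150:270,250:370],(390,390),interpolation=2),cv2.resize(s[190:290,210:310],(390,390),interpolation=2)])[:,:,::-1])
E
python3 plan.py 0.5445 -0.2125 0.18 -57.5
```

```text
side ((257.56915283203125, 223.14163208007812), (42.46247100830078, 9.01274299621582), 28.442928314208984) [ 0.5407 -0.2161  0.118 ]
top ((313.2931823730469, 210.42750549316406), (6.644957065582275, 51.604461669921875), 55.561012268066406) [ 0.5461 -0.2134  0.118 ]
blue ((320.131591796875, 230.13157653808594), 7.443419933319092) [ 0.49229732 -0.24350385  0.034     ] [320.9825092  230.14315416]
white ((296.390625, 195.265625), 8.28061294555664) [ 0.59730258 -0.17762537  0.034     ]
t 24.75 tcp [ 0.4323 -0.0213  0.181 ] psi -57.59 tilt 0.01 F [-0.5  0.6 -0.1] gap 0.062 q [-0.32  0.13  1.79 -0.    1.22 -0.89]
[0.2, -1.3, 36.9] [-0.01, 0.0, 0.0]
[0.2, -1.3, 36.9] [-0.01, 0.0, 0.0]
[0.2, -1.3, 36.9] [-0.01, 0.0, 0.0]
[0.2, -1.3, 36.9] [-0.01, 0.0, 0.0]
[0.2, -1.3, 36.9] [-0.01, 0.0, 0.0]
[0.2, -1.3, 36.9] [-0.01, 0.0, 0.0]
```

View pics/g9.png

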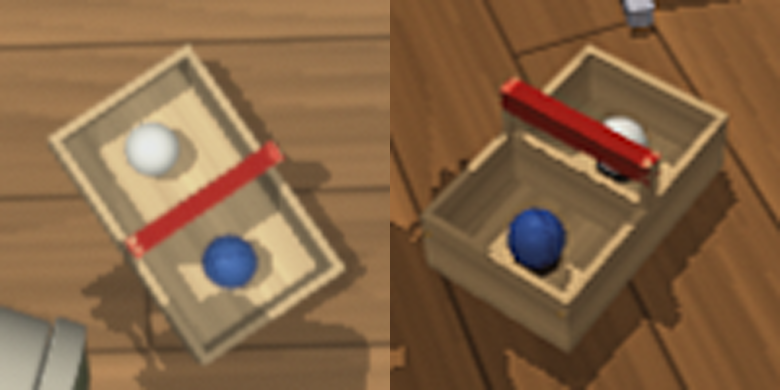

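Both balls are seated. The bar centre is at about (0.5447, -0.2122), and its corners, the bar and the ball midpoint agree within 2 mm. Moving over the bar.

Emit:
{"method": "move_arm", "body": {
  "steps": [
    [[-0.4,0,-1.5,25,0,0,0],[-0.4,0,-1.5,37,0,0,0],[-0.4,0,-1.5,37,0,0,0],[-0.4,0,-1.5,37,0,0,0],[-0.4,0,-1.5,37,0,0,0]]
  ]
}}

```text
time_s: 25.25
tcp_pos: [0.5189, -0.1735, 0.181]
ee_rot: [0.784, 1.425, -0.785]
wrist_force: [-0.3, 0.1, 0.3]
finger_gap: 0.0612
```

Emit:
{"method": "move_arm", "body": {
  "steps": [
    [[-0.4,0,-0.5,30,0,0,0],[-0.4,0,0,18,0,0,0],[-0.4,0,0,0,0,0,0],[-0.4,0,0,0,0,0,0],[-0.4,0,0,0,0,0,0]]
  ]
}}

```text
time_s: 25.75
tcp_pos: [0.5437, -0.2111, 0.1812]
ee_rot: [0.783, 1.425, -0.783]
wrist_force: [0.3, -0.7, 0.1]
finger_gap: 0.0618
```

```bash
python3 plan.py 0.5447 -0.2122 0.0585 -57.5
```

```text
t 25.75 tcp [ 0.5437 -0.2111  0.1812] psi -57.56 tilt 0.01 F [ 0.3 -0.7  0.1] gap 0.0618 q [-0.57  0.46  1.35  0.    1.33 -1.14]
[40.9, 0.1, 0.5] [-0.02, -0.0, 0.0]
[40.9, 0.1, 0.5] [-0.02, -0.0, 0.0]
[40.9, 0.1, 0.5] [-0.02, -0.0, 0.0]
```

Emit:
{"method": "move_arm", "body": {
  "steps": [
    [[-0.4,25,0,1,0,0,0],[-0.4,35,0,0.5,0,0,0],[-0.4,30,0,0,0,0,0],[-0.4,20,0,0,0,0,0],[-0.4,12,0,0,0,0,0]]
  ]
}}

```text
time_s: 26.25
tcp_pos: [0.5443, -0.2117, 0.0578]
ee_rot: [0.783, 1.427, -0.782]
wrist_force: [0.3, 0.1, 0.6]
finger_gap: 0.0617
```

Emit:
{"method": "move_arm", "body": {
  "steps": [
    [[0,0,0,0,0,0,0],[0.3,0,0,0,0,0,0],[0.5,0,0,0,0,0,0],[0.5,0,0,0,0,0,0],[0.5,0,0,0,0,0,0]]
  ],
  "force": 10
}}

```text
time_s: 26.75
tcp_pos: [0.5454, -0.2128, 0.0596]
ee_rot: [0.783, 1.424, -0.783]
wrist_force: [1.1, -0.2, -0.0]
finger_gap: 0.0237
```

```bash
python3 plan.py 0.5447 -0.2122 0.0585 -57.5; python3 - <<'E'
from h import *
s=viewer.read_camera("side");
from scipy.spatial.transform import Rotation as R
st=env.get_state(); M=R.from_rotvec(st["ee_rot"]).as_matrix(); p=st["tcp_pos"]
o=cv2.resize(s[170:280,200:310],(770,770),interpolation=2)[:590]
for b,c in((-.0345,(255,255,0)),(-.0535,(0,255,255))):
  for k in(-1,1):
    u=(proj("side",p+M[:,0]*b+M[:,1]*k*st["finger_gap"]/2)-[200,170])*7+3.5; cv2.circle(o,tuple(int(v) for v in u),3,c,-1)
cv2.imwrite("pics/g10.png",o[:,:,::-1])
E
```

```text
t 26.75 tcp [ 0.5454 -0.2128  0.0596] psi -57.55 tilt 0.06 F [ 1.1 -0.2 -0. ] gap 0.0237 q [-0.57  0.59  1.48  0.    1.07 -1.14]
[1.1, -0.2, -0.8] [-0.05, 0.05, -0.02]
```

View pics/g10.png

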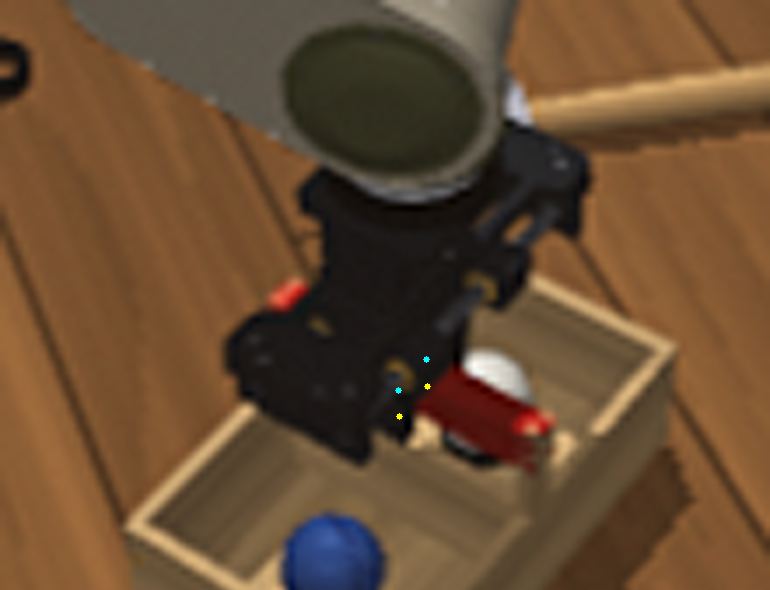

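The fingers straddle the bar at mid-length, with the tips just below its underside and both balls in place. Closing firmly.

Emit:
{"method": "move_arm", "body": {
  "steps": [
    [[0.6,0,-0.4,-0.8,0,0,0],[0.8,0,0,0,0,0,0],[1,0,0,0,0,0,0],[1,0,0,0,0,0,0],[1,0,0,0,0,0,0]]
  ]
}}

```text
time_s: 27.3
tcp_pos: [0.5447, -0.2122, 0.0593]
ee_rot: [0.783, 1.424, -0.782]
wrist_force: [4.7, 0.2, 1.9]
finger_gap: 0.018
```

Emit:
{"method": "move_arm", "body": {
  "steps": [
    [[1,0,0,0,0,0,0],[1,0,0,0,0,0,0],[1,0,0,0,0,0,0],[1,0,0,0,0,0,0],[1,0,0,0,0,0,0]]
  ],
  "force": 45
}}

```text
time_s: 27.8
tcp_pos: [0.5447, -0.2122, 0.0593]
ee_rot: [0.783, 1.424, -0.782]
wrist_force: [5.0, 1.5, 2.8]
finger_gap: 0.0172
```

```bash
python3 plan.py 0.5447 -0.2122 0.19 -57.5|head -1
```

```text
t 27.8 tcp [ 0.5447 -0.2122  0.0593] psi -57.55 tilt 0.06 F [5.  1.5 2.8] gap 0.0172 q [-0.57  0.59  1.49  0.    1.07 -1.14]
```

Gripped with a gap of 17–18 mm, matching the 18 mm bar. Lifting slowly and straight up.

Emit:
{"method": "move_arm", "body": {
  "steps": [
    [[1,-1,0,0,0,0,0],[1,-2,0,0,0,0,0],[1,-3,0,0,0,0,0],[1,-4,0,0,0,0,0],[1,-5,0,0,0,0,0]]
  ]
}}

```text
time_s: 28.3
tcp_pos: [0.5439, -0.2121, 0.0739]
ee_rot: [0.783, 1.427, -0.783]
wrist_force: [-0.4, 0.1, -7.7]
finger_gap: 0.0172
```

Emit:
{"method": "move_arm", "body": {
  "steps": [
    [[1,-6,0,0,0,0,0],[1,-7,0,0,0,0,0],[1,-8,0,0,0,0,0],[1,-8,0,0,0,0,0],[1,-8,0,0,0,0,0]]
  ]
}}

```text
time_s: 28.8
tcp_pos: [0.5444, -0.2122, 0.1119]
ee_rot: [0.783, 1.425, -0.783]
wrist_force: [0.4, -0.1, -7.8]
finger_gap: 0.0172
```

```bash
python3 plan.py 0.5447 -0.2122 0.19 -57.5|head -1; python3 - <<'E'
from workcell import env
print(env.get_state()["torque"])
E
```

```text
t 28.8 tcp [ 0.5444 -0.2122  0.1119] psi -57.55 tilt 0.02 F [ 0.4 -0.1 -7.8] gap 0.0172 q [-0.57  0.52  1.44 -0.    1.18 -1.14]
[-0.06639548 -0.00652666 -0.03676816]
```

The weight is 7.8 N, which matches the caddy plus both balls. Continuing up to about 11.5 cm.

Emit:
{"method": "move_arm", "body": {
  "steps": [
    [[1,-8,0,0,0,0,0],[1,-10,0,0,0,0,0],[1,-10,0,0,0,0,0],[1,-10,0,0,0,0,0],[1,-10,0,0,0,0,0]]
  ]
}}

```text
time_s: 29.3
tcp_pos: [0.5444, -0.2122, 0.16]
ee_rot: [0.783, 1.425, -0.783]
wrist_force: [0.0, -0.2, -7.3]
finger_gap: 0.0177
```

Emit:
{"method": "move_arm", "body": {
  "steps": [
    [[1,-7,0,0,0,0,0],[1,-4,0,0,0,0,0],[1,-2,0,0,0,0,0],[1,0,0,0,0,0,0],[1,0,0,0,0,0,0]]
  ]
}}

```text
time_s: 29.8
tcp_pos: [0.5442, -0.2121, 0.1716]
ee_rot: [0.783, 1.426, -0.783]
wrist_force: [-0.2, -0.8, -8.1]
finger_gap: 0.0176
```

Emit:
{"method": "move_arm", "body": {
  "steps": [
    [[1,0,0,0,0,0,0],[1,0,0,0,0,0,0],[1,0,0,0,0,0,0],[1,0,0,0,0,0,0],[1,0,0,0,0,0,0]]
  ]
}}

```text
time_s: 30.3
tcp_pos: [0.5443, -0.2122, 0.172]
ee_rot: [0.783, 1.425, -0.783]
wrist_force: [-0.0, -0.2, -8.4]
finger_gap: 0.0178
```

```bash
python3 plan.py 0.5447 -0.2122 0.19 -57.5|head -1; python3 - <<'E'
from h import *
s=viewer.read_camera("side");t=viewer.read_camera("top")
cv2.imwrite("pics/g11.png",np.hstack([cv2.resize(t[150:270,250:370],(400,400),interpolation=2),cv2.resize(s[120:270,190:340],(400,400),interpolation=2)])[:,:,::-1])
E
```

```text
t 30.3 tcp [ 0.5443 -0.2122  0.172 ] psi -57.55 tilt 0.0 F [-0.  -0.2 -8.4] gap 0.0178 q [-0.57  0.47  1.36 -0.    1.31 -1.14]
```

I've reached the picture limit, so the last check is numeric: ball positions against the predicted lifted seats, and the slope of the bar.

```bash
python3 - <<'E'
from h import *
s=viewer.read_camera("side");t=viewer.read_camera("top"); L=.172-.0593; print("lift",L)
for k,q,f in(("blue",[.4922,-.246,.034+L],lambda h,a,v:(h>105)&(h<130)&(a>110)),("white",[.597,-.1785,.034+L],lambda h,a,v:(a<60)&(v>100))):
  for n,i in(("side",s),("top",t)):
    u=proj(n,q); c=blob(i,f,(int(u[0]),int(u[1]),14)); print(k,n,u.round(1),None if c is None else (np.round(cv2.minEnclosingCircle(c)[0],1),cv2.boundingRect(c)))
# bar ends in side view: leftmost/rightmost red
h=cv2.cvtColor(s,cv2.COLOR_RGB2HSV); m=((h[...,0]<6)|(h[...,0]>174))&(h[...,1]>150); y,x=np.nonzero(m[120:240,200:320]); 
for j in(x.argmin(),x.argmax()): print("bar end px",x[j]+200,y[j]+120)
Y=np.array([-np.sin(.567),np.cos(.567),0])
for k in(1,-1): print("expected",proj("side",np.array([.5445,-.2122,.118+L])+Y*k*.075).round(1))
# lowest plywood point (near-bottom corner): expected vs colour edge
X=np.array([np.cos(.567),np.sin(.567),0])
for a,b in((-1,-1),(1,-1),(-1,1)): print("underside corner",a,b,proj("side",np.array([.5445,-.2122,L])+X*a*.12+Y*b*.075).round(1))
E
```

```text
lift 0.1127
blue side [246.4 228.4] (array([245.5, 228.5]), (239, 221, 15, 16))
blue top [328.1 229.8] (array([324.5, 232. ]), (319, 227, 12, 10))
white side [269.1 204.3] (array([271., 199.]), (267, 197, 9, 5))
white top [301.  191.1] (array([303.8, 193.5]), (292, 183, 22, 22))
bar end px 259 200
bar end px 279 205
expected [238.1 187.3]
expected [278.9 207.6]
underside corner -1 -1 [255.3 259.4]
underside corner 1 -1 [297.5 210.5]
underside corner -1 1 [216.4 236.4]
```

```bash
python3 -c "
from workcell import env; s=env.get_state(); print(s['tcp_pos'],s['wrist_force'],s['finger_gap']); print(env.hand_in())"
```

```text
[ 0.5443609  -0.21221089  0.17203828] [-0.32992216  0.3397279  -7.44785369] 0.017454229688646995
the job is handed in; nothing more can be done
None
```

I set the white ball in the far ring and the blue ball in the near ring, then lifted the caddy by the middle of its bar. I handed the job in at about 30 s with the caddy held 11 cm up.

**Trouble on the way:**
- **Two failed grasps on white:** the first lift came too soon, before the slow fingers had closed. On the second, the fingers squeezed the top of the ball with about 17 N of upward force. Pictures showed the real finger ends sit about 34 mm behind the reported TCP, so I corrected for that. The ball stayed on its stand both times.
- **Setting down:** each ball was released with light contact, about 4–7 N, and 1–2 mm above full seating, then settled into its ring by itself.

**Last checks:**
- **Lift:** 112.7 mm by the arm's reading. The wrist carries 7.4–8.4 N, which fits the caddy plus both balls. The gripper gap is 17.5 mm on the 18 mm bar, and the tool tilt is 0.0°.
- **Balls before the lift:** both showed within about 2.5 mm of their seats in the top view.
- **Balls after the lift:** in the side view, blue is within 1 px of its predicted place, and the top edge of white is where it should be.

**Checks that were weak or failed:**
- The other ball views after the lift were 3–5 px off, probably because the arm or bar hides part of each ball.
- One end of the bar was hidden. The other end was about 3 px off, so I judged level mainly from the tool and the wrist force.
- I could not view a final picture because the limit was reached.
- I did not re-measure the grey ball, bottle, hammer and chisel at the end. The arm's path kept well clear of them.

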